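Switch off the egg boiler and lift out the egg with the tongs

ROBOT

A 6-joint arm with a two-finger parallel gripper is mounted at the origin on the work surface. World frame = base frame: x ahead of the robot, y to its left, z up, the work surface at z = 0. Lengths are in mm, angles in rad, forces in N, time in s.
With the tool pointing down it reaches from about 350 to 975 mm from the base axis. Payload 7.1 kg.
Tool frame: the origin (TCP) lies on the front face of the gripper's body, between the roots of the fingers; the fingertips stand 80 mm ahead of it and the grasp point (between the pads) lies 61 mm ahead of it (ctrl.tcp_to_grasp is the distance from the TCP to the grasp point, in mm); z points along the fingers, y is the direction in which the jaws open and shut (so a half turn about z gives the same grasp; the last joint's range is limited). The gripper opens to 88 mm and grips with 3 to 60 N. Pads are 20 mm wide; open, the fingers measure 115 mm over their backs; the gripper's body (75 mm by 178 mm) begins 61 mm behind the grasp point.
Start: joints at [1.287, 0.423, 1.63, -0, 1.089, -0.019], TCP at [163.541, 603.208, 302.675] pointing down, gripper open.
Joint ranges: [-3, 3], [-0.9, 2.11], [0.09, 2.58], [-1.31, 4.45], [0.11, 2.69], [-2.54, 2.54]. Speed limits (rad/s): [2.39, 2.39, 3.01, 3.14, 3.14, 3.14].

INTERFACE

Orientations are given as a rotation vector (axis times angle).
In Python, from workcell import telemetry, get_image, ctrl gives the robot as it stands.
- The arm moves only by the tool send_rows, never from a script. Its argument "rows" is a list of rows, each a list of 5 numbers: the shift along the tool's x, y, z in m, then the turn about the tool's z in rad, then the opening, from -1 (shut) to 1 (fully open). A call has 1 to 5 rows; each row shifts and turns the commanded pose from where the row before left it, along the tool's axes as they then stand; what a row does not reach is not made up. A row lasts 1/10 s, in which the tool goes at most 50 mm and 8.59 degrees, less where a joint would pass 70% of its speed; a pose out of reach is approached as far as the arm can. A call with a gripper value outside its range is refused whole. The fingers move at their own pace and stop on an object; the grip force is fixed at half the most. Time passes only in rows, so rows that do not move let the fingers close. It gives the time, the measured TCP pose, the force and the opening at its end, in the units of the state.
- telemetry.get_obs(): the state, without advancing time (a new reading comes with each control period).
- get_image(name): name is "scene" or "top" or "wrist"; returns a dict with "color" (400x640x3 uint8, blue, green, red), "z_map" (400x640 float32, mm along the optical axis (not along the pixel's ray), 0 where there is no reading), "camera_matrix" (3x3 intrinsics, pixels), "rvec" (rotation vector, rad) and "tvec" (3), from world to camera coordinates, as OpenCV has them. Camera axes: x right, y down, z forward; pixel columns grow to the right and rows downward; lengths in mm; the calibration is good to about 2 mm. A picture is of the moment at which its call begins.
- ctrl.close_job(): hands the job in, once; it reports no verdict.
The state is a dict: "t": time; "qpos": joint angles; "qvel": joint speeds; "joint_torque": joint torques, N m; "ee_pos": TCP position; "orientation": TCP orientation; "ft_force": force on the tool from outside, world axes, zero at the start; "moment": the same for the moment, N m; "width": finger opening in mm.
Only numpy, scipy, OpenCV 4.12 (cv2) and the standard library are available. Lean on these libraries where they do the work, as an engineer would, in place of code of your own. Each camera call takes 0.05 s, during which the arm holds its last target.

TASK

The egg is cooked: turn the egg boiler's dial fully anticlockwise to off, then pick up the kitchen tongs, close them on the egg standing in the boiler's rack and lift it about 10 cm clear. The egg is hot, so touch it only with the tongs, do not drop it, and leave the other things on the table where they are. Finish while still holding the egg up in the tongs.

Things in the scene. Friction and masses are not known exactly. Their poses are not given: they have to be found in the camera images.
- boiler: Egg boiler, fixed to the table: a low white rounded box 180 mm (its x) by 270 mm (its y), deck 38 mm above the table. On its +y half an aluminium rack 130 x 70 mm, top face 55 mm above the table, with a row of three 28 mm holes; the egg stands in the middle one. On its -y half the dial. Origin: centre of the underside, on the table; z up.
- dial (a joint): Angle of the boiler's dial in rad: 0 = off, the end stop fully anticlockwise seen from above; grows clockwise (up to 4.5). It starts about 0.8 to 1.4 and stays where it is left; friction about 0.03 N m.
- dial_grip (a point): On the dial's axis at the height to grip, 75 mm above the table; in the boiler's frame x 0, y -85 mm. Black disc, 44 mm across, with an upright bar grip 42 mm long, 14 mm thick and 32 mm tall (its top 7 mm above this point); a white mark lies on the bar's -x end. This frame turns with the dial: x along the bar, z up. At off the bar lies along the boiler's x.
- egg: Brown hen's egg, 43 mm in diameter, 55 mm tall, about 60 g, standing blunt end down in the middle hole of the rack (in the boiler's frame x 0, y +50 mm). Origin: centre of its widest part, on its axis, 21.5 mm above its lower end, about 70 mm above the table at the start; the top of the egg is 34 mm above the origin.
- tongs: Steel sprung kitchen tongs, about 100 g, lying level on their side on the rest, opening horizontally. Origin: on the pivot, midway up the arms, 31 mm above the table at the start; x points to the tips, z up; the arms are mirror images in the x-z plane. Arms: 3 mm strips standing 18 mm tall (9 mm above and below the origin), straight to x = 140 mm, then bowed outward to the jaws.
- tongs_grip (a point): The place to grip the tongs, x = 105 mm in their frame (axes the same), midway between the arms, at their balance point. Left alone the tongs measure 44 mm over the outsides here. The spring pushes back with about 5 N per arm all the way: squeezed to 36 mm they are held firmly and still open; closed on the egg they measure about 22 mm; empty they stop at about 11 mm. Let go, they spring open.
- tongs_jaws (a point): Middle of the jaws, x = 197 mm in the tongs' frame (axes the same), midway between the arms: bring this to the egg. Each jaw has two upright 6 mm ribs, at x = 184 and 210 mm, between which the egg sits. Gap between facing ribs: 79 mm when left alone, 63 mm when squeezed to 36 mm at the grip; 1 mm there is about 1.9 mm here.
- tongs_left: The arm of the tongs on their +y side; its origin is the tongs' pivot.
- tongs_right: The arm of the tongs on their -y side; its origin is the tongs' pivot.
- tong_rest: Rest for the tongs, fixed: a dark wooden plate 170 x 100 mm, 4 mm thick, with two pale cross bars (12 mm wide, 120 mm long, tops 22 mm above the table) at x = -70 and +60 mm on which the tongs lie. Origin: on the table midway under the place to grip the tongs; the tongs' x axis starts along its x, their pivot at x = -105 mm.
- salt_shaker: White salt shaker, 42 mm wide, 72 mm tall, between boiler and tong rest, nearer the robot. Origin: centre of its underside. To be left alone.
- spice_jar: Small jar, 40 mm wide, 55 mm tall, between boiler and tong rest. Origin: centre of its underside. To be left alone.
- mug: White mug, 80 mm wide, 90 mm tall. Origin: centre of its underside. To be left alone.
- boiler_lid: The boiler's glass dome lid, put aside: 156 mm wide, 92 mm tall. Origin: centre of its underside. To be left alone.
- spoon: Steel spoon about 200 mm long lying on the table. Origin: under its middle. To be left alone.
- label_roll: Roll of paper labels, 70 mm wide, 40 mm tall. Origin: centre of its underside. To be left alone.
Things that resemble listed ones, but are neither listed nor needed, are in the scene too. Leave any green or turquoise look-alike of the egg alone.

How it is judged:
By the outcome, as a careful person would: the job done as asked, in the order asked, and still so for the second after the job is handed in, while the arm keeps its last pose, push and grip.
It also fails if it takes over 61 s, if anything falls off the work surface, if the arm or the gripper's body presses on something with over 40 N, if the wrist force passes 120 N, or if a joint passes its speed limit or range.

## Working session

There is one attempt and no reset: what is moved stays moved. The work goes in short steps, Python scripts to look and compute and a tool call to move; the robot and the scene stay as the last step left them, time stands still between calls to the robot, and variables do not carry over. Pictures are saved under pics/ and viewed, and the job is handed in when it is done.

Besides the shell and the picture viewer there is one more tool, called after "Call:" as name(argument=value, ...), one argument or row to a line, values as JSON. send_rows: Moves the arm, as the interface text tells. Its arguments: {"type":"object","properties":{"rows":{"type":"array"}},"required":["rows"]}

```bash
ls; mkdir -p pics; cat > h.py <<'E'
import numpy as np,cv2,pickle
from scipy.spatial.transform import Rotation as R
def cam(im):
    K=np.array(im["camera_matrix"]);Rm=cv2.Rodrigues(np.array(im["rvec"],float))[0];t=np.array(im["tvec"],float).ravel()
    return K,Rm,t
def ray(im,u,v,z):
    K,Rm,t=cam(im);d=Rm.T@np.linalg.inv(K)@np.array([u,v,1.]);c=-Rm.T@t
    return c+d*(z-c[2])/d[2]
def pt(im,u,v):
    K,Rm,t=cam(im);Z=im["z_map"][int(v),int(u)]
    return Rm.T@(np.linalg.inv(K)@np.array([u,v,1.])*Z-t)
def cloud(im):
    K,Rm,t=cam(im);h,w=im["z_map"].shape
    u,v=np.meshgrid(np.arange(w),np.arange(h));Z=im["z_map"]
    P=np.stack([(u-K[0,2])/K[0,0]*Z,(v-K[1,2])/K[1,1]*Z,Z],-1)
    return (P-t)@Rm
def proj(im,p):
    K,Rm,t=cam(im);q=K@(Rm@np.array(p,float)+t);return q[:2]/q[2]
def grab(n,tag):
    from workcell import get_image
    im=get_image(n);cv2.imwrite(f"pics/{tag}.png",im["color"]);pickle.dump(im,open(f"pics/{tag}.pkl","wb"));return im
def load(tag): return pickle.load(open(f"pics/{tag}.pkl","rb"))
E
python3 - <<'E'
from h import *
from workcell import telemetry,ctrl
for n in["top","scene","wrist"]:
    im=grab(n,n+"0");K,Rm,t=cam(im);print(n,(-Rm.T@t).round(),K[0,0])
o=telemetry.get_obs();print(o);print(ctrl.tcp_to_grasp)
E
```

```text
pics
top [ 337.  -13. 1450.] 409.9016910313722
scene [1136. -838.  759.] 407.785415749523
wrist [ 88. 624. 384.] 313.72628871825333
{'t': 0.15, 'qpos': array([ 1.28701490e+00,  4.23670676e-01,  1.63046055e+00,  2.79119916e-05,
        1.08861689e+00, -1.90240500e-02]), 'qvel': array([ 0.00071183, -0.00121607, -0.00275905,  0.00092078,  0.00207823,
        0.00134827]), 'joint_torque': array([ 4.53828318e-05, -5.44982994e+01, -2.73921436e+01,  6.45175204e-02,
        2.04119756e-02, -3.63449772e-05]), 'ee_pos': array([163.44197282, 602.92104429, 302.09804912]), 'orientation': array([-4.14660206e-01, -3.11390585e+00,  1.78826310e-03]), 'ft_force': array([-0.10643497,  0.51084103, -0.0742789 ]), 'moment': array([-0.00479007,  0.00326677,  0.00212141]), 'width': 87.94994993965035}
61.3
```

View pics/top0.png

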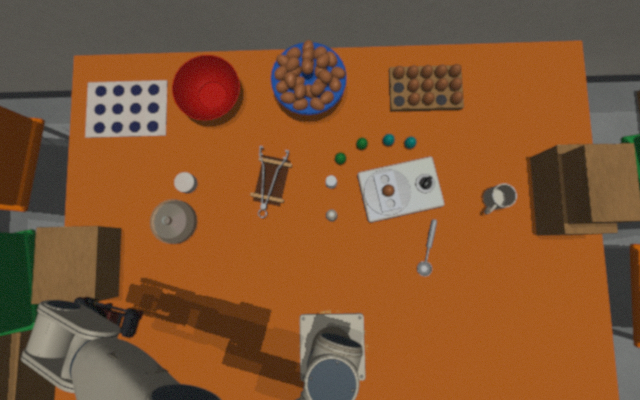

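View pics/scene0.png

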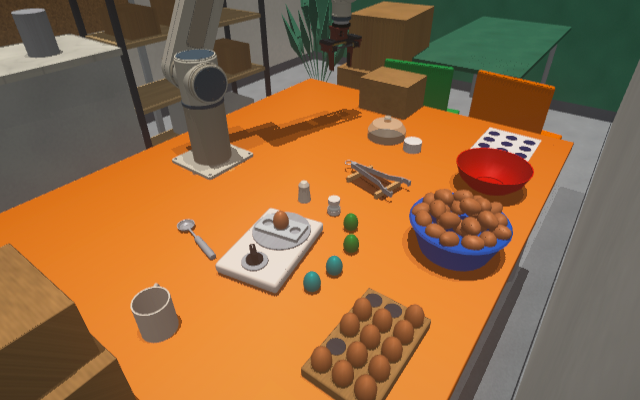

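View pics/wrist0.png

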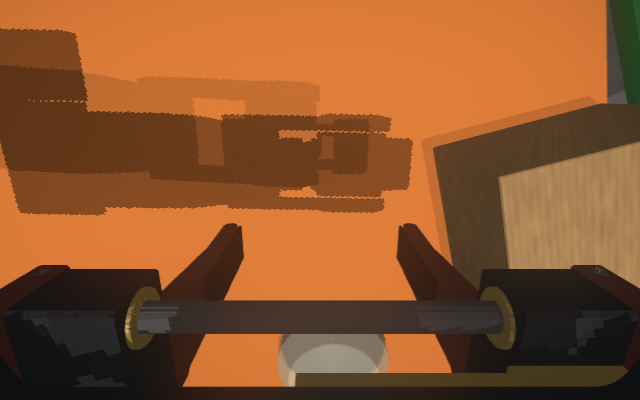

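```bash
python3 - <<'E'
from h import *
a=load("top0")["color"][130:240,230:470];b=load("scene0")["color"][150:300,170:430]
cv2.imwrite("pics/c1.png",cv2.resize(a,None,fx=3.3,fy=3.3,interpolation=cv2.INTER_CUBIC));cv2.imwrite("pics/c2.png",cv2.resize(b,None,fx=3,fy=3,interpolation=cv2.INTER_CUBIC))
E
```

```text
(no output)
```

View pics/c1.png

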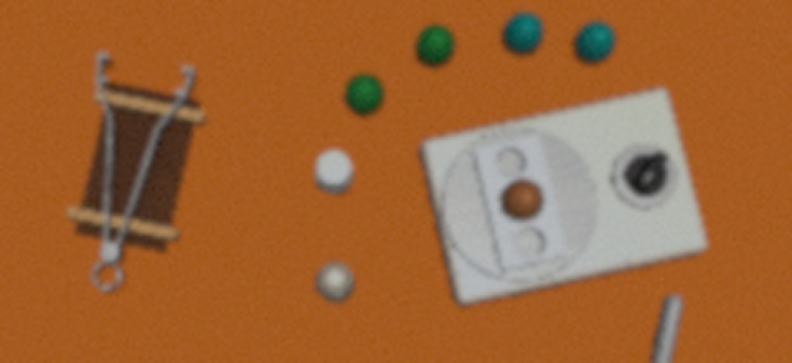

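View pics/c2.png

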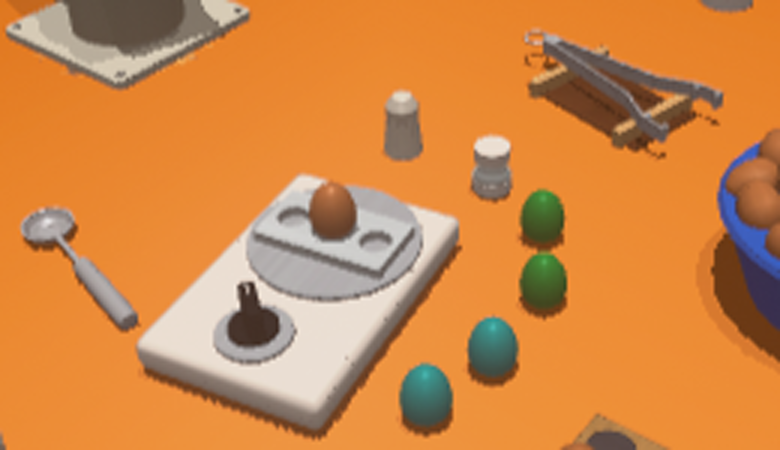

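```bash
cat >> h.py <<'E'
def tool(o):
    return R.from_rotvec(o["orientation"]).as_matrix()
def plan(target, yaw_y=None):
    "target TCP world mm; yaw_y: desired world dir (rad) of tool y (mod pi). prints shift in tool axes (m), turn"
    from workcell import telemetry
    o=telemetry.get_obs();T=tool(o);d=T.T@(np.array(target)-o["ee_pos"])
    print("TCP",o["ee_pos"].round(1),"ori",o["orientation"].round(3),"tool y dir",round(np.arctan2(T[1,1],T[0,1]),3),"t",round(o["t"],2),"w",round(o["width"],1),"q",o["qpos"].round(2))
    print("shift tool m",(d/1000).round(4))
    if yaw_y is not None:
        c=np.arctan2(T[1,1],T[0,1]);tn=-(yaw_y-c);tn=(tn+np.pi/2)%np.pi-np.pi/2;print("turn",round(tn,4),"then q6 approx",round(o['qpos'][5]+tn,2))
E
python3 - <<'E'
from h import *
im=load("top0");C=cloud(im)
for n,(u,v) in dict(egg=(388,190),dial=(426,183),pivot=(263,208),salt=(331,215),jar=(331,181)).items():
    print(n,pt(im,u,v).round(1))
hsv=cv2.cvtColor(im["color"],cv2.COLOR_BGR2HSV)
# boiler deck by height
m=((C[...,2]>28)&(C[...,2]<62)).astype(np.uint8);m[:, :345]=0;m[:,460:]=0;m[:150]=0;m[230:]=0
k,l,s,c=cv2.connectedComponentsWithStats(m);
for i in range(1,k):
    if s[i,4]>200:
        P=C[l==i][:,:2].astype(np.float32);r=cv2.minAreaRect(P);print(r,s[i])
plan([400,-200,300])
E
```

```text
egg [ 518.9 -199.2  102.2]
dial [ 542.4 -330.3   81.7]
pivot [474.5 226.1  41.7]
salt [442.4  -8.6  74.9]
jar [561.7 -11.2  51.8]
((530.8358764648438, -253.40185546875), (180.39617919921875, 270.9992980957031), 11.44757080078125) [ 358  157   87   66 3766]
TCP [163.4 602.9 302.1] ori [-4.150e-01 -3.114e+00  2.000e-03] tool y dir 1.306 t 0.15 w 87.9 q [ 1.29  0.42  1.63  0.    1.09 -0.02]
shift tool m [-0.4384 -0.713   0.0029]
```

```bash
python3 - <<'E'
from h import *
im=load("wrist0");K,Rm,t=cam(im);print("fwd",Rm[2].round(3),K)
for v in (50,120,200,220,290): print(v,ray(im,320,v,60).round())
from workcell import telemetry
T=tool(telemetry.get_obs());print(T.round(3)); print("fwd in tool",T.T@Rm[2], "pos in tool",T.T@(-Rm.T@t-telemetry.get_obs()["ee_pos"]))
plan([600,205,300],1.37)
E
```

```text
fwd [ 0.274 -0.076 -0.959] [[313.72628872   0.         319.77604624]
 [  0.         313.72628872 190.48159726]
 [  0.           0.           1.        ]]
50 [ 47. 635.  60.]
120 [110. 618.  60.]
200 [192. 596.  60.]
220 [214. 590.  60.]
290 [300. 566.  60.]
[[-0.965  0.262 -0.   ]
 [ 0.262  0.965 -0.001]
 [ 0.    -0.001 -1.   ]]
fwd in tool [-2.84799098e-01 -2.34174958e-04  9.58587199e-01] pos in tool [ 77.92687695   0.62955217 -81.85566882]
TCP [163.4 602.9 302.1] ori [-4.150e-01 -3.114e+00  2.000e-03] tool y dir 1.306 t 0.15 w 87.9 q [ 1.29  0.42  1.63  0.    1.09 -0.02]
shift tool m [-0.5255 -0.2698  0.0024]
turn -0.064 then q6 approx -0.08
```

Call:
send_rows(
  rows=[
    [-0.0414,-0.0231,0.0035,-0.005,1],
    [-0.0414,-0.0231,0.0035,-0.005,1],
    [-0.0414,-0.0231,0.0035,-0.005,1],
    [-0.0414,-0.0231,0.0035,-0.005,1],
    [-0.0414,-0.0231,0.0035,-0.005,1],
  ],
)

```text
t: 0.65
ee_pos: [335.7, 437.8, 284.9]
orientation: [-0.375, -3.119, 0.0]
ft_force: [0.2, 0.6, -0.7]
width: 87.8
```

Call:
send_rows(
  rows=[
    [-0.0414,-0.0231,0.0035,-0.005,1],
    [-0.0414,-0.0231,0.0035,-0.005,1],
    [-0.0414,-0.0231,0.0035,-0.005,1],
    [-0.0414,-0.0231,0.0035,-0.005,1],
    [-0.0414,-0.0231,0.0035,-0.005,1],
  ],
)

```text
t: 1.15
ee_pos: [511.1, 278.1, 267.5]
orientation: [-0.336, -3.123, 0.0]
ft_force: [0.7, 0.9, 0.4]
width: 87.9
```

Call:
send_rows(
  rows=[
    [-0.0414,-0.0231,0.0035,-0.005,1],
    [-0.0414,-0.0231,0.0035,-0.005,1],
    [0,0,0,0,1],
    [0,0,0,0,1],
  ],
)

```text
t: 1.55
ee_pos: [581.4, 216.1, 260.0]
orientation: [-0.325, -3.124, 0.0]
ft_force: [-0.6, 0.1, 0.1]
width: 87.6
```

```bash
python3 - <<'E'
from h import *
plan([570,205,260],1.37)
im=grab("wrist","w1")
E
```

```text
TCP [581.4 216.1 260. ] ori [-0.325 -3.124  0.   ] tool y dir 1.364 t 1.55 w 87.6 q [ 0.34  0.47  1.67  0.    1.01 -1.03]
shift tool m [ 0.0089 -0.0132  0.0001]
turn -0.0064 then q6 approx -1.03
```

View pics/w1.png

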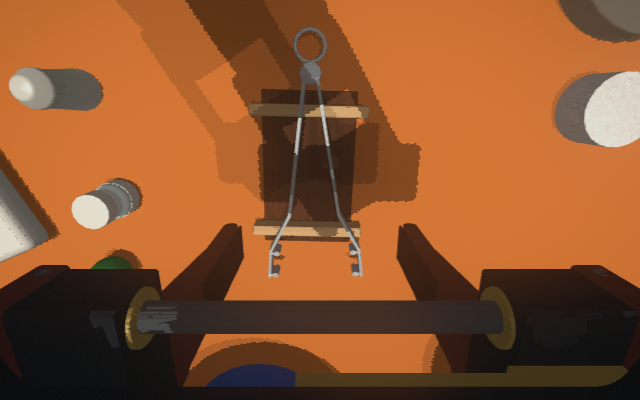

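```bash
python3 - <<'E'
from h import *
im=load("w1");C=cloud(im)
m=(C[...,2]>31)&(C[...,2]<60);m[290:]=0;m[:,:240]=0;m[:,380:]=0;m[220:,:262]=0;
P=C[m];print(len(P),np.percentile(P[:,2],[5,50,95]))
o=np.array([475,227.]);a=-0.2
piv=ray(im,311,72,42);print("pivot px",piv.round(1))
vs=np.unique(np.where(m)[0])
for v in range(60,276,12):
    us=np.where(m[v])[0]
    if len(us):
        l,r=ray(im,us.min(),v,40),ray(im,us.max(),v,40);print(v,us.min(),us.max(),((l+r)/2).round(1),round(np.linalg.norm(l-r),1))
E
```

```text
2367 [31.86436029 39.51496813 40.9157291 ]
pivot px [482.1 229.5  42. ]
60 300 319 [471.9 230.3  40. ] 17.0
72 299 320 [481.7 228.1  40. ] 19.0
84 301 319 [491.8 226.3  40. ] 16.4
96 300 321 [502.2 224.6  40. ] 19.4
108 299 322 [512.6 222.3  40. ] 21.4
120 298 324 [523.4 220.4  40. ] 24.5
132 296 326 [534.3 218.   40. ] 28.6
144 295 328 [545.5 216.1  40. ] 31.7
156 294 330 [557.  214.1  40. ] 35.0
168 293 332 [568.8 212.   40. ] 38.4
180 291 334 [580.7 209.4  40. ] 42.8
192 291 335 [593.  207.3  40. ] 44.2
204 289 337 [605.4 204.6  40. ] 48.8
216 287 341 [618.4 202.8  40. ] 55.6
228 280 348 [631.5 200.   40. ] 70.8
240 274 355 [644.9 197.7  40. ] 85.3
252 269 359 [658.5 194.2  40. ] 95.9
264 269 360 [672.6 191.7  40. ] 98.2
```

```bash
python3 - <<'E'
from h import *
im=load("w1")
for a,b in (((250,109),(367,113)),((255,231),(360,232))):
    p,q=ray(im,*a,22),ray(im,*b,22);print(p.round(1),q.round(1),((p+q)/2).round(1))
for u,v in((311,72),(309,45),(270,274),(357,274)):print(ray(im,u,v,38).round(1))
c=cv2.resize(im["color"][20:290,230:390],None,fx=2.2,fy=2.2,interpolation=cv2.INTER_CUBIC)
cv2.imwrite("pics/c3.png",c)
E
```

```text
[501.7 162.9  22. ] [529.2 275.5  22. ] [515.5 219.2  22. ]
[629.1 133.4  22. ] [654.1 246.9  22. ] [641.6 190.2  22. ]
[481.8 229.4  38. ]
[459.4 232.5  38. ]
[675.7 141.1  38. ]
[695.3 234.5  38. ]
```

View pics/c3.png

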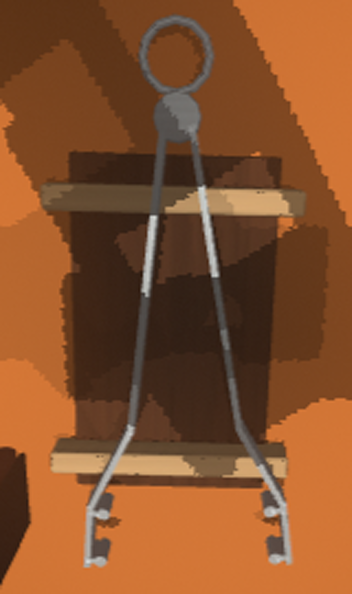

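Call:
send_rows(
  rows=[
    [-0.0068,-0.0457,0.0015,0,1],
    [-0.0068,-0.0457,0.0015,0,1],
    [-0.0068,-0.0457,0.0015,0,1],
    [-0.0068,-0.0457,0.0015,0,1],
    [-0.0068,-0.0457,0.0015,0,1],
  ],
)

```text
t: 2.1
ee_pos: [567.0, -13.5, 253.4]
orientation: [-0.317, -3.126, -0.0]
ft_force: [0.4, 0.0, 0.5]
width: 88.3
```

Call:
send_rows(
  rows=[
    [-0.0068,-0.0457,0.0015,0,1],
    [-0.0068,-0.0457,0.0015,0,1],
    [-0.0068,-0.0457,0.0015,0,1],
    [-0.0068,-0.0457,0.0015,0,1],
    [-0.0068,-0.0457,0.0015,0,1],
  ],
)

```text
t: 2.6
ee_pos: [554.6, -244.1, 245.9]
orientation: [-0.317, -3.125, -0.0]
ft_force: [0.3, -0.1, 1.0]
width: 87.8
```

Call:
send_rows(
  rows=[
    [-0.0068,-0.0457,0.0015,0,1],
    [-0.0068,-0.0457,0.0015,0,1],
    [0,0,0,0.14,1],
    [0,0,0,0.14,1],
    [0,0,0,0.14,1],
  ],
)

```text
t: 3.1
ee_pos: [549.7, -335.0, 242.6]
orientation: [-0.972, -2.987, -0.001]
ft_force: [-0.7, -0.3, 0.6]
width: 87.9
```

Call:
send_rows(
  rows=[
    [0,0,0,0.14,1],
    [0,0,0,0.14,1],
    [0,0,0,0.14,1],
    [0,0,0,0.14,1],
    [0,0,0,0.14,1],
  ],
)

```text
t: 3.6
ee_pos: [550.0, -334.3, 242.9]
orientation: [-1.936, -2.473, -0.0]
ft_force: [-0.5, -0.1, 0.1]
width: 87.8
```

Call:
send_rows(
  rows=[
    [0,0,0,0.14,1],
    [0,0,0,0.14,1],
    [0,0,0,0.14,1],
    [0,0,0,0.14,1],
    [0,0,0,0.14,1],
  ],
)

```text
t: 4.1
ee_pos: [550.0, -334.3, 242.8]
orientation: [-2.667, -1.66, 0.0]
ft_force: [-0.1, 0.2, 0.5]
width: 87.7
```

Call:
send_rows(
  rows=[
    [0,0,0,0.14,1],
    [0,0,0,0.14,1],
    [0,0,0,0.14,1],
    [0,0,0,0.14,1],
    [0,0,0,0.14,1],
  ],
)

```text
t: 4.6
ee_pos: [550.0, -334.3, 242.8]
orientation: [-3.074, -0.645, 0.0]
ft_force: [-0.7, -0.5, 0.3]
width: 87.6
```

Call:
send_rows(
  rows=[
    [0,0,0,0.14,1],
    [0,0,0,0.14,1],
    [0,0,0,0.14,1],
    [0,0,0,0.14,1],
    [0,0,0,0.14,1],
  ],
)

```text
t: 5.1
ee_pos: [550.0, -334.3, 242.8]
orientation: [-3.109, 0.449, 0.001]
ft_force: [0.3, 0.6, -1.4]
width: 88.1
```

```bash
python3 - <<'E'
from h import *
plan([548,-337,240],-2.47)
im=grab("wrist","w2")
E
```

```text
TCP [ 550.  -334.3  242.8] ori [-3.109e+00  4.490e-01  1.000e-03] tool y dir -1.857 t 5.1 w 88.1 q [-0.56  0.52  1.63  0.    1.    1.29]
shift tool m [-0.0011  0.0031  0.0028]
turn 0.6126 then q6 approx 1.91
```

View pics/w2.png

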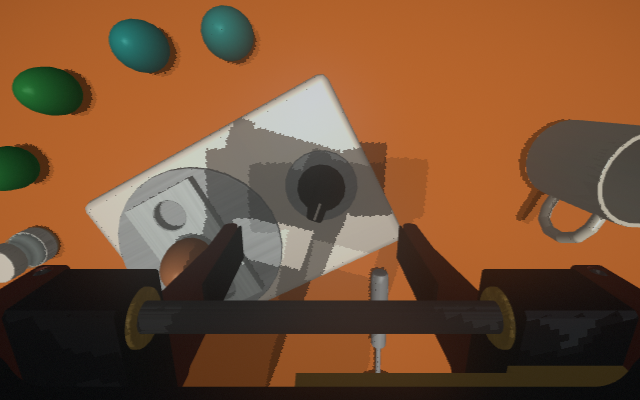

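```bash
python3 - <<'E'
from h import *
im=load("w2");C=cloud(im)
m=(C[...,2]>70)&(C[...,2]<90);m[:150]=0;m[235:]=0;m[:,:280]=0;m[:,370:]=0
P=C[m];print(len(P),P[:,2].mean());r=cv2.minAreaRect(P[:,:2].astype(np.float32));print(r)
q=P[:,:2]-P[:,:2].mean(0);w,v=np.linalg.eigh(q.T@q);print(P.mean(0),np.arctan2(v[1,1],v[0,1]))
# disc, and mark
print("mark",ray(im,318,212,82).round(1))
m2=(C[...,2]>42)&(C[...,2]<60);m2[:150]=0;m2[235:]=0;m2[:,:280]=0;m2[:,370:]=0
g=im["color"].max(-1)<60;k=(m2&g);print("disc",k.sum(),cv2.minEnclosingCircle(C[k][:,:2].astype(np.float32)))
# boiler corners by deck mask
d=((C[...,2]>32)&(C[...,2]<44)).astype(np.uint8);d[260:]=0
kk,l,s,c=cv2.connectedComponentsWithStats(d);i=1+s[1:,4].argmax();print(cv2.minAreaRect(C[l==i][:,:2].astype(np.float32)))
cv2.imwrite("pics/c4.png",cv2.resize(im["color"][140:240,270:380],None,fx=5,fy=5,interpolation=cv2.INTER_CUBIC))
E
```

```text
876 81.06861322765924
((548.882568359375, -334.1355285644531), (14.044400215148926, 41.85070037841797), 54.686920166015625)
[ 550.78314946 -334.82746924   81.06861323] 2.5312668384040276
mark [ 538.9 -328.9   82. ]
disc 1000 ((544.7296142578125, -332.8885803222656), 26.128278732299805)
((532.9143676757812, -251.03927612304688), (177.44970703125, 268.1890563964844), 11.204571723937988)
```

View pics/c4.png

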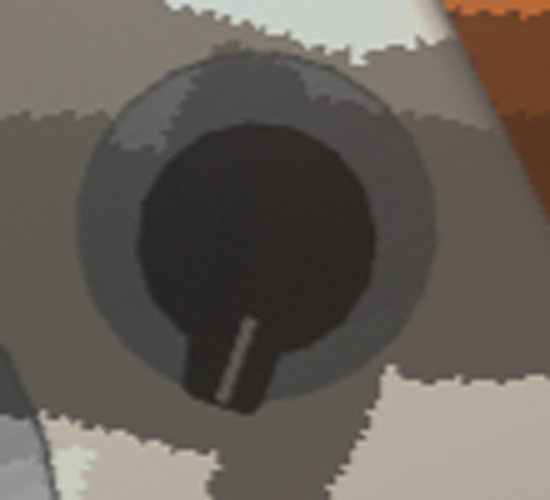

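Call:
send_rows(
  rows=[
    [0,0,0,0.11,1],
    [0,0,0,0.11,1],
    [0,0,0,0.11,1],
    [-0.001,0.0005,0.035,0,1],
    [0,0,0.035,0,1],
  ],
)

```text
t: 5.65
ee_pos: [549.5, -335.1, 173.4]
orientation: [2.997, -0.941, 0.005]
ft_force: [-0.8, 0.7, -0.6]
width: 87.9
```

Call:
send_rows(
  rows=[
    [0,0,0.02,0,1],
    [0,0,0.0165,0,1],
    [0,0,0,0,1],
  ],
)

```text
t: 5.95
ee_pos: [547.7, -334.6, 134.1]
orientation: [-2.995, 0.944, 0.006]
ft_force: [0.4, -0.2, 0.4]
width: 87.7
```

```bash
python3 - <<'E'
from h import *
plan([549,-334.2,136.3],-2.187)
E
```

```text
TCP [ 547.7 -334.6  134.1] ori [-2.995  0.944  0.006] tool y dir -2.181 t 5.95 w 87.7 q [-0.57  0.66  1.67  0.    0.81  1.61]
shift tool m [ 0.0008 -0.0011 -0.0022]
turn 0.0057 then q6 approx 1.62
```

Call:
send_rows(
  rows=[
    [0.001,-0.001,-0.002,0,0],
    [0,0,0,0,-0.6],
    [0,0,0,0,-1],
    [0,0,0,0,-1],
    [0,0,0,0,-1],
  ],
)

```text
t: 6.45
ee_pos: [550.0, -336.2, 138.8]
orientation: [2.995, -0.948, 0.001]
ft_force: [0.5, -0.0, -0.5]
width: 51.3
```

Call:
send_rows(
  rows=[
    [0,0,0,0,-1],
    [0,0,0,0,-1],
    [0,0,0,0,-1],
  ],
)

```text
t: 6.75
ee_pos: [549.8, -336.1, 138.2]
orientation: [-2.995, 0.948, 0.0]
ft_force: [-0.5, 0.1, 0.5]
width: 27.4
```

Call:
send_rows(
  rows=[
    [0,0,0.0015,0,-1],
    [0,0,0,0,-1],
    [0,0,0,0,-1],
    [0,0,0,0,-1],
  ],
)

```text
t: 7.15
ee_pos: [549.7, -336.0, 136.4]
orientation: [-2.995, 0.948, 0.001]
ft_force: [0.6, 0.0, -2.4]
width: 14.0
```

Call:
send_rows(
  rows=[
    [0,0,0,-0.1,-1],
    [0,0,0,-0.12,-1],
    [0,0,0,-0.12,-1],
    [0,0,0,-0.12,-1],
    [0,0,0,-0.12,-1],
  ],
)

```text
t: 7.65
ee_pos: [550.0, -335.2, 136.4]
orientation: [-3.14, 0.045, 0.0]
ft_force: [3.0, 5.3, -1.6]
width: 13.7
```

```bash
python3 - <<'E'
from h import *
from workcell import telemetry
plan([549,-334.2,136.3],0.197-1.571);o=telemetry.get_obs();print(o["moment"],o["ft_force"])
E
```

```text
TCP [ 550.  -335.2  136.4] ori [-3.14   0.045  0.   ] tool y dir -1.6 t 7.65 w 13.7 q [-0.57  0.66  1.67  0.    0.81  1.03]
shift tool m [-0.0011 -0.0009  0.0001]
turn -0.2255 then q6 approx 0.81
[ 0.79218253 -0.33462567 -0.00676892] [ 2.9851061   5.25588914 -1.62302035]
```

Call:
send_rows(
  rows=[
    [0,0,0,-0.1,-1],
    [0,0,0,-0.08,-1],
    [0,0,0,-0.04,-1],
    [0,0,0,0,-1],
  ],
)

```text
t: 8.05
ee_pos: [550.0, -334.8, 136.4]
orientation: [-3.126, -0.294, 0.0]
ft_force: [2.6, 5.6, -1.0]
width: 13.5
```

```bash
python3 - <<'E'
from h import *
from workcell import telemetry
plan([549,-334.2,136.3],0.197-1.571);o=telemetry.get_obs();print(o["moment"],o["ft_force"])
E
```

```text
TCP [ 550.  -334.8  136.4] ori [-3.126 -0.294  0.   ] tool y dir -1.383 t 8.05 w 13.5 q [-0.57  0.66  1.67  0.    0.81  0.82]
shift tool m [-0.0009 -0.0007  0.0001]
turn -0.009 then q6 approx 0.81
[ 0.95373529 -0.31830219 -0.00235286] [ 2.62855873  5.64326895 -1.0385847 ]
```

Call:
send_rows(
  rows=[
    [0,0,0,-0.03,-1],
    [0,0,0,-0.03,-1],
  ],
)

```text
t: 8.25
ee_pos: [550.0, -334.8, 136.4]
orientation: [-3.115, -0.385, -0.0]
ft_force: [3.1, 5.6, -0.9]
width: 14.2
```

```bash
python3 - <<'E'
from h import *
from workcell import telemetry
plan([549,-334.2,136.3],0.197-1.571);o=telemetry.get_obs();print(o["moment"],o["ft_force"])
E
```

```text
TCP [ 550.  -334.8  136.4] ori [-3.115 -0.385 -0.   ] tool y dir -1.325 t 8.25 w 14.2 q [-0.57  0.66  1.67  0.    0.81  0.76]
shift tool m [-0.0008 -0.0008  0.0001]
turn 0.0492 then q6 approx 0.81
[ 0.90239439 -0.26442769 -0.81553727] [ 3.06676128  5.58403118 -0.94699551]
```

Call:
send_rows(
  rows=[
    [0,0,0,0,1],
    [0,0,0,0,1],
    [0,0,0,0,1],
    [0,0,0,0,1],
    [0,0,0,0,1],
  ],
)

```text
t: 8.75
ee_pos: [549.8, -336.2, 136.7]
orientation: [3.118, 0.386, 0.0]
ft_force: [-0.4, -0.4, 0.5]
width: 51.2
```

Call:
send_rows(
  rows=[
    [0,0,-0.02,0,1],
    [0,0,-0.03,0,1],
    [0,0,-0.035,0,1],
    [0,0,-0.03,0,1],
    [0,0,0,0,1],
  ],
)

```text
t: 9.25
ee_pos: [551.7, -337.4, 256.5]
orientation: [3.113, 0.386, 0.01]
ft_force: [0.7, -0.8, 0.4]
width: 87.1
```

```bash
python3 - <<'E'
from h import *
plan([585,208.4,250],1.371)
im=grab("wrist","w3");C=cloud(im)
m=(C[...,2]>72)&(C[...,2]<90)&(abs(C[...,0]-549)<40)&(abs(C[...,1]+334)<40);m[260:]=0
P=C[m];r=cv2.minAreaRect(P[:,:2].astype(np.float32));print(len(P),r)
d=((C[...,2]>32)&(C[...,2]<44)).astype(np.uint8);d[250:]=0
kk,l,s,c=cv2.connectedComponentsWithStats(d);i=1+s[1:,4].argmax();print(cv2.minAreaRect(C[l==i][:,:2].astype(np.float32)))
E
```

```text
TCP [ 551.7 -337.4  256.5] ori [3.113 0.386 0.01 ] tool y dir -1.324 t 9.25 w 87.1 q [-0.57  0.5   1.62 -0.    1.01  0.76]
shift tool m [ 0.1655 -0.5212  0.0043]
turn 0.4464 then q6 approx 1.2
757 ((549.112060546875, -334.0461120605469), (41.27526092529297, 13.998783111572266), 11.383137702941895)
((538.9651489257812, -249.79537963867188), (165.03128051757812, 267.6651306152344), 11.274208068847656)
```

View pics/w3.png

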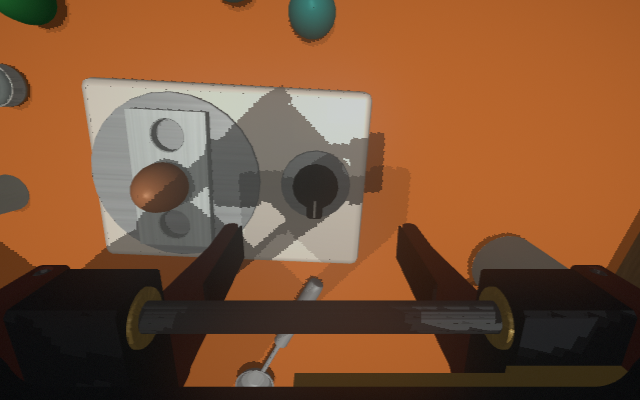

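```bash
python3 - <<'E'
from h import *
from scipy.optimize import least_squares
for tag in("w3","w2","top0","scene0"):
    im=load(tag);C=cloud(im);hsv=cv2.cvtColor(im["color"],cv2.COLOR_BGR2HSV)
    m=(C[...,2]>62)&(C[...,2]<115)&(np.hypot(C[...,0]-522.5,C[...,1]+201.7)<40)
    P=C[m]
    if tag[0]=="w": P=C[m&(np.arange(400)[:,None]<280)&((np.arange(640)[None]<232))]
    # ellipsoid-ish: upper half semi-axes 21.5,21.5,34 about origin
    f=lambda p:np.sqrt(((P[:,0]-p[0])/21.5)**2+((P[:,1]-p[1])/21.5)**2+((P[:,2]-p[2])/34)**2)-1
    s=least_squares(f,[522,-202,70],loss="soft_l1",f_scale=0.05);print(tag,len(P),s.x.round(1),P[:,2].max().round(1))
E
```

```text
w3 2322 [ 522.1 -201.6   70.5] 105.6
w2 1181 [ 522.  -201.7   70.7] 105.1
top0 127 [ 521.7 -204.5   70.4] 108.3
scene0 225 [ 522.7 -203.7   70.1] 105.2
```

Call:
send_rows(
  rows=[
    [0.0138,-0.0434,0,0,1],
    [0.0138,-0.0434,0,0,1],
    [0.0138,-0.0434,0,0,1],
    [0.0138,-0.0434,0,0,1],
    [0.0138,-0.0434,0,0,1],
  ],
)

```text
t: 9.8
ee_pos: [562.8, -107.0, 250.1]
orientation: [-3.117, -0.386, 0.004]
ft_force: [0.7, -0.3, -0.4]
width: 87.7
```

Call:
send_rows(
  rows=[
    [0.0138,-0.0434,0,0,1],
    [0.0138,-0.0434,0,0,1],
    [0.0138,-0.0434,0,0,1],
    [0.0138,-0.0434,0,0,1],
    [0.0138,-0.0434,0,0,1],
  ],
)

```text
t: 10.3
ee_pos: [576.7, 120.2, 250.1]
orientation: [3.117, 0.387, -0.004]
ft_force: [0.8, -0.5, -0.3]
width: 87.6
```

Call:
send_rows(
  rows=[
    [0.0138,-0.0434,0,0,1],
    [0.0138,-0.0434,0,0,1],
    [0,0,0,0.148,1],
    [0,0,0,0.148,1],
    [0,0,0,0.148,1],
  ],
)

```text
t: 10.8
ee_pos: [582.2, 209.8, 249.7]
orientation: [3.124, -0.317, -0.004]
ft_force: [-0.2, 0.2, 0.0]
width: 87.9
```

Call:
send_rows(
  rows=[
    [0,0,0.03,0,1],
    [0,0,0.03,0,1],
    [0,0,0,0,1],
  ],
)

```text
t: 11.1
ee_pos: [580.1, 208.3, 186.6]
orientation: [3.122, -0.309, -0.014]
ft_force: [-0.6, -0.1, -0.7]
width: 87.6
```

```bash
python3 - <<'E'
from h import *
plan([585,208.4,92.3],1.371)
im=grab("wrist","w4");C=cloud(im)
for u,v in ((322,1),):pass
E
```

```text
TCP [580.1 208.3 186.6] ori [ 3.122 -0.309 -0.014] tool y dir -1.768 t 11.1 w 87.6 q [ 0.33  0.56  1.72 -0.    0.88  2.09]
shift tool m [ 0.0056 -0.0015  0.0942]
turn 0.0026 then q6 approx 2.1
```

View pics/w4.png

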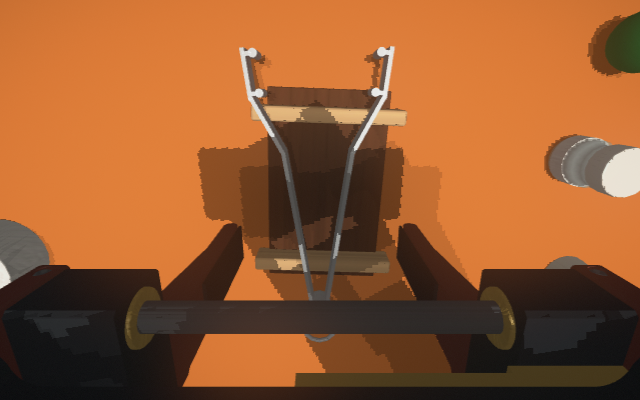

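```bash
python3 - <<'E'
from h import *
im=load("w4")
a=[ray(im,u,v,40)[:2] for u,v in((252,53),(382,51),(259,93),(376,92))]
f=(a[0]+a[1])/2;n=(a[2]+a[3])/2;print(f,n,np.linalg.norm(f-n),"gaps",np.linalg.norm(a[0]-a[1]),np.linalg.norm(a[2]-a[3]))
d=a[0]-a[1];print("yaw",np.arctan2(d[1],d[0])-np.pi/2);d=a[2]-a[3];print(np.arctan2(d[1],d[0])-np.pi/2)
j=(f+n)/2
for y in(-.2,-.22):print("grip",j-92*np.array([np.cos(y),np.sin(y)]))
E
```

```text
[684.92649781 189.18499514] [659.5070828  193.95100818] 25.862357579770315 gaps 86.97402554970392 81.11686473017679
yaw -0.18193807770667192
-0.18850824934612187
grip [582.05066514 209.84558009]
grip [582.43422497 211.64512698]
```

Call:
send_rows(
  rows=[
    [0.001,0,0.03,0,1],
    [0.001,0,0.03,0,1],
    [0,0,0.018,0,1],
    [0,0,0.01,0,1],
    [0,0,0.004,0,1],
  ],
)

```text
t: 11.65
ee_pos: [585.3, 209.0, 99.6]
orientation: [3.126, -0.309, -0.0]
ft_force: [-0.1, 1.2, 0.3]
width: 87.8
```

Call:
send_rows(
  rows=[
    [0,0,0,0,1],
    [0,0,0,0,1],
  ],
)

```text
t: 11.85
ee_pos: [585.9, 209.3, 100.9]
orientation: [-3.126, 0.309, -0.003]
ft_force: [1.4, -0.5, 0.3]
width: 88.0
```

```bash
python3 - <<'E'
from h import *
plan([582.5,208.8,92.3],-1.761)
E
```

```text
TCP [585.9 209.3 100.9] ori [-3.126e+00  3.090e-01 -3.000e-03] tool y dir -1.768 t 11.85 w 88.0 q [ 0.32  0.69  1.73 -0.    0.72  2.09]
shift tool m [-0.0032  0.0011  0.0086]
turn -0.007 then q6 approx 2.08
```

Call:
send_rows(
  rows=[
    [-0.003,0.001,0.005,0,1],
    [0,0,0.0035,0,1],
    [0,0,0,0,0.3],
    [0,0,0,0,-0.1],
    [0,0,0,0,-0.182],
  ],
)

```text
t: 12.35
ee_pos: [582.1, 208.6, 91.3]
orientation: [-3.126, 0.309, -0.0]
ft_force: [0.4, 0.4, 0.1]
width: 67.5
```

Call:
send_rows(
  rows=[
    [0,0,0,0,-0.182],
    [0,0,0,0,-0.182],
    [0,0,0,0,-0.182],
    [0,0,0,0,-0.182],
    [0,0,0,0,-0.182],
  ],
)

```text
t: 12.85
ee_pos: [582.0, 208.6, 91.2]
orientation: [-3.126, 0.309, -0.0]
ft_force: [-0.8, -0.3, 0.0]
width: 36.0
```

```bash
python3 - <<'E'
from h import *
plan([582.5,208.8,92.3],-1.761)
E
```

```text
TCP [582.  208.6  91.2] ori [-3.126  0.309 -0.   ] tool y dir -1.768 t 12.85 w 36.0 q [0.32 0.7  1.74 0.   0.7  2.09]
shift tool m [ 0.0004 -0.0002 -0.0011]
turn -0.0069 then q6 approx 2.09
```

Call:
send_rows(
  rows=[
    [0,0,-0.01,0,-0.182],
    [0,0,-0.02,0,-0.182],
    [0,0,-0.025,0,-0.182],
    [0,0,-0.025,0,-0.182],
    [0,0,-0.025,0,-0.182],
  ],
)

```text
t: 13.35
ee_pos: [581.8, 208.6, 197.6]
orientation: [3.126, -0.309, -0.0]
ft_force: [-0.3, 0.3, -1.2]
width: 35.9
```

Call:
send_rows(
  rows=[
    [0,0,-0.025,0,-0.182],
    [0,0,-0.02,0,-0.182],
    [0,0,-0.01,0,-0.182],
    [0,0,0,0,-0.182],
  ],
)

```text
t: 13.75
ee_pos: [582.6, 208.8, 252.9]
orientation: [-3.125, 0.309, -0.004]
ft_force: [0.3, -0.3, -1.9]
width: 36.1
```

```bash
python3 - <<'E'
from h import *
plan([582.5,208.8,92.3],-1.761)
grab("wrist","w5");grab("scene","s5")
E
```

```text
TCP [582.6 208.8 252.9] ori [-3.125  0.309 -0.004] tool y dir -1.768 t 13.75 w 36.1 q [ 0.32  0.47  1.68 -0.    0.99  2.09]
shift tool m [-0.0005  0.0003  0.1606]
turn -0.0069 then q6 approx 2.09
```

View pics/w5.png

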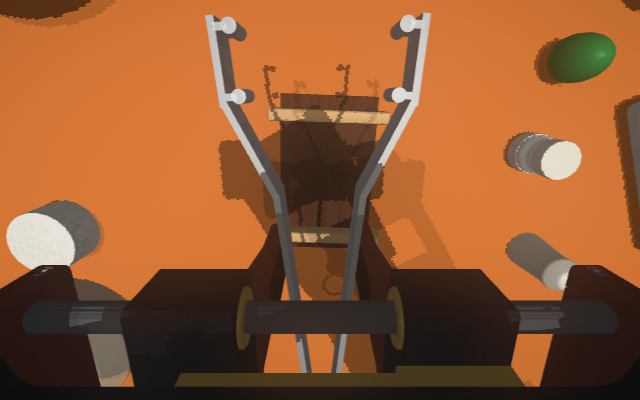

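View pics/s5.png

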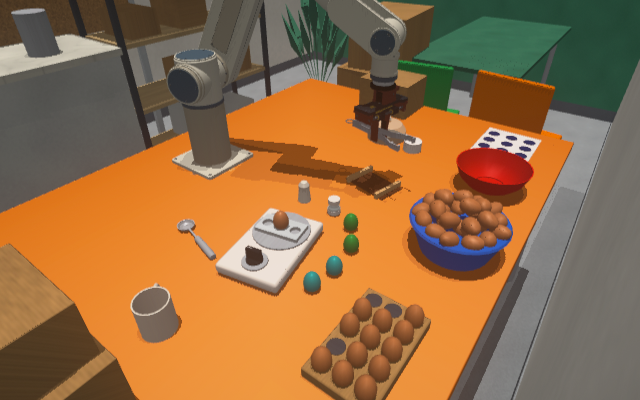

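```bash
python3 - <<'E'
from h import *
from workcell import telemetry
o=telemetry.get_obs();T=tool(o)
im=load("w5");C=cloud(im)
Q=(C-o["ee_pos"])@T
for u,v in((229,25),(407,24),(238,96),(399,96)):
    p=np.median(Q[v-2:v+3,u-2:u+3].reshape(-1,3),0);print((u,v),p.round(1))
# arms tops
m=(Q[...,2]>35)&(Q[...,2]<75)&(Q[...,0]>20);m[230:]=0
for x in range(20,120,15):
    s=m&(abs(Q[...,0]-x)<3)
    if s.sum()>5: q=Q[s];print(x,s.sum(),"z",np.percentile(q[:,2],[3,10,50]).round(1),"y",q[:,1].min().round(1),q[:,1].max().round(1),"mid",((q[:,1].min()+q[:,1].max())/2).round(1))
E
```

```text
(229, 25) [106.3 -35.9  47.8]
(407, 24) [106.6  32.   47.8]
(238, 96) [ 80.5 -34.5  48.1]
(399, 96) [80.5 30.8 48.2]
20 98 z [48.3 48.7 53.7] y -21.0 17.8 mid -1.6
35 317 z [47.7 48.2 49.3] y -22.5 19.2 mid -1.6
50 479 z [47.4 47.9 50.1] y -30.0 26.3 mid -1.8
65 522 z [47.4 47.8 50.3] y -37.6 33.4 mid -2.1
80 978 z [46.9 47.3 48.5] y -43.2 38.8 mid -2.2
95 613 z [46.8 47.3 49.9] y -44.3 40.1 mid -2.1
110 504 z [46.5 46.9 48. ] y -44.8 40.4 mid -2.2
```

Call:
send_rows(
  rows=[
    [-0.0028,0.02,0,0,-0.182],
    [-0.005,0.035,0,-0.02,-0.182],
    [-0.006,0.04,0,0,-0.182],
    [-0.006,0.04,0,0,-0.182],
    [-0.006,0.04,0,0,-0.182],
  ],
)

```text
t: 14.35
ee_pos: [522.7, 39.2, 249.9]
orientation: [3.129, -0.277, -0.004]
ft_force: [0.7, -0.7, -0.3]
width: 35.8
```

Call:
send_rows(
  rows=[
    [-0.006,0.04,0,0,-0.182],
    [-0.006,0.04,0,0,-0.182],
    [-0.006,0.04,0,0,-0.182],
    [-0.006,0.04,0,0,-0.182],
    [-0.006,0.04,0,0,-0.182],
  ],
)

```text
t: 14.85
ee_pos: [457.7, -152.0, 250.2]
orientation: [-3.129, 0.278, 0.004]
ft_force: [1.2, -0.1, -0.9]
width: 35.9
```

Call:
send_rows(
  rows=[
    [-0.006,0.04,0,0,-0.182],
    [-0.004,0.025,0,-0.05,-0.182],
    [0,0.01,0,-0.08,-0.182],
    [0,0,0,-0.08,-0.182],
    [0,0,0,-0.08,-0.182],
  ],
)

```text
t: 15.35
ee_pos: [435.6, -223.1, 250.0]
orientation: [-3.135, -0.18, 0.004]
ft_force: [-0.0, -0.3, -0.5]
width: 36.1
```

Call:
send_rows(
  rows=[
    [0,0,0,-0.08,-0.182],
    [0,0,0,0,-0.182],
  ],
)

```text
t: 15.55
ee_pos: [435.9, -222.5, 250.1]
orientation: [-3.126, -0.302, 0.003]
ft_force: [-0.5, -0.6, -0.4]
width: 36.1
```

```bash
python3 - <<'E'
from h import *
plan([431.1,-221.5,235],-1.373)
E
```

```text
TCP [ 435.9 -222.5  250.1] ori [-3.126e+00 -3.020e-01  3.000e-03] tool y dir -1.378 t 15.55 w 36.1 q [-0.5   0.3   1.96 -0.    0.88  0.88]
shift tool m [-0.0045 -0.0019  0.0151]
turn -0.0049 then q6 approx 0.88
```

Centre over the egg, lower to just above it, and look.

Call:
send_rows(
  rows=[
    [-0.0045,-0.002,0.015,-0.005,-0.182],
    [0,0,0.025,0,-0.182],
    [0,0,0.02,0,-0.182],
    [0,0,0,0,-0.182],
    [0,0,0,0,-0.182],
  ],
)

```text
t: 16.05
ee_pos: [432.0, -221.4, 190.9]
orientation: [-3.126, -0.308, 0.002]
ft_force: [-1.2, 0.2, -1.2]
width: 35.7
```

```bash
cat > eg.py <<'E'
from h import *
import sys
from workcell import telemetry
from scipy.optimize import least_squares
tag=sys.argv[1]
plan([431.1,-221.5,128.5],-1.373)
o=telemetry.get_obs();T=tool(o);im=grab("wrist",tag);C=cloud(im);Q=(C-o["ee_pos"])@T
h=cv2.cvtColor(im["color"],cv2.COLOR_BGR2HSV)
m=(C[...,2]>62)&(C[...,2]<260)&(abs(Q[...,0]-93)<45)&(abs(Q[...,1])<26)&(np.arange(400)[:,None]<240)&(h[...,0]<20)&(h[...,1]>60)
P=Q[m]
if len(P)>50:
    f=lambda p:np.sqrt(((P[:,0]-p[0])/21.5)**2+((P[:,1]-p[1])/21.5)**2+((P[:,2]-p[2])/34)**2)-1
    print(len(P),"egg in tool frame",least_squares(f,np.r_[P[:,:2].mean(0),P[:,2].min()+34],loss="soft_l1",f_scale=.05).x.round(1))
m=(Q[...,2]>40)&(Q[...,2]<70)&(abs(Q[...,1])>20)&(np.arange(400)[:,None]<240)
for x in (80,93,106):
    q=Q[m&(abs(Q[...,0]-x)<3)]
    if len(q)>5:print(x,"y",q[:,1].min().round(1),q[:,1].max().round(1),"mid",((q[:,1].min()+q[:,1].max())/2).round(1),"z",np.percentile(q[:,2],5).round(1))
E
python3 eg.py w6
```

```text
TCP [ 432.  -221.4  190.9] ori [-3.126e+00 -3.080e-01  2.000e-03] tool y dir -1.374 t 16.05 w 35.7 q [-0.5   0.4   2.01 -0.    0.74  0.88]
shift tool m [-0.0009  0.      0.0624]
turn -0.0013 then q6 approx 0.88
4153 egg in tool frame [ 92.6  -1.5 120.6]
80 y -42.1 39.8 mid -1.2 z 49.8
93 y -43.0 40.6 mid -1.2 z 49.8
106 y -44.0 41.2 mid -1.4 z 49.6
```

View pics/w6.png

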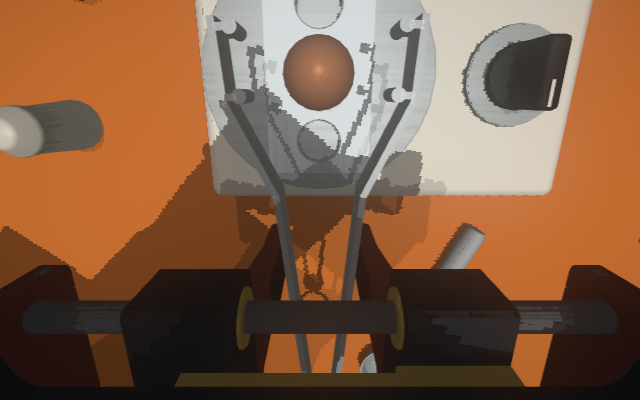

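Call:
send_rows(
  rows=[
    [-0.001,0,0.015,0,-0.182],
    [0,0,0.015,0,-0.182],
    [0,0,0.015,0,-0.182],
    [0,0,0.01,0,-0.182],
    [0,0,0.005,0,-0.182],
  ],
)

```text
t: 16.6
ee_pos: [431.8, -221.7, 131.2]
orientation: [3.126, 0.31, 0.0]
ft_force: [0.9, 0.3, -1.0]
width: 36.0
```

Call:
send_rows(
  rows=[
    [0,0,0,0,-0.182],
    [0,0,0,0,-0.182],
  ],
)

```text
t: 16.8
ee_pos: [431.9, -221.7, 131.7]
orientation: [3.126, 0.31, 0.001]
ft_force: [-0.4, -0.7, -1.1]
width: 36.4
```

```bash
python3 eg.py w7
```

```text
TCP [ 431.9 -221.7  131.7] ori [3.126e+00 3.100e-01 1.000e-03] tool y dir -1.373 t 16.8 w 36.4 q [-0.5   0.51  2.03 -0.    0.6   0.87]
shift tool m [-0.0008 -0.0004  0.0032]
turn -0.0001 then q6 approx 0.87
9174 egg in tool frame [92.7 -1.8 61.4]
80 y -41.8 129.6 mid 43.9 z 49.8
93 y -42.9 127.7 mid 42.4 z 49.8
106 y -44.2 128.3 mid 42.1 z 49.7
```

View pics/w7.png

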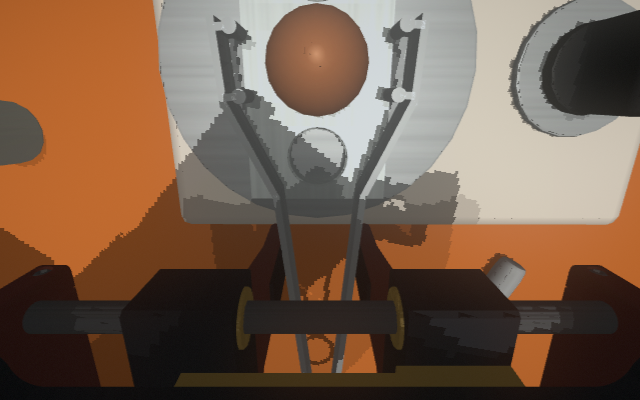

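Call:
send_rows(
  rows=[
    [-0.0005,0,0.0015,0,-0.25],
    [0,0,0,0,-0.3],
    [0,0,0,0,-0.35],
    [0,0,0,0,-0.4],
    [0,0,0,0,-0.45],
  ],
)

```text
t: 17.35
ee_pos: [431.1, -221.7, 129.7]
orientation: [3.126, 0.31, 0.0]
ft_force: [-0.3, -0.3, -1.4]
width: 24.5
```

Call:
send_rows(
  rows=[
    [0,0,0,0,-0.5],
    [0,0,0,0,-0.55],
    [0,0,0,0,-0.6],
    [0,0,0,0,-0.8],
    [0,0,0,0,-1],
  ],
)

```text
t: 17.85
ee_pos: [431.2, -221.7, 129.7]
orientation: [3.126, 0.31, 0.0]
ft_force: [0.6, -0.5, -0.8]
width: 20.3
```

Call:
send_rows(
  rows=[
    [0,0,0,0,-1],
    [0,0,0,0,-1],
    [0,0,0,0,-1],
  ],
)

```text
t: 18.15
ee_pos: [431.1, -221.7, 129.7]
orientation: [3.126, 0.31, 0.0]
ft_force: [0.6, 0.0, -0.1]
width: 20.7
```

```bash
python3 eg.py w8
```

```text
TCP [ 431.1 -221.7  129.7] ori [3.126 0.31  0.   ] tool y dir -1.373 t 18.15 w 20.7 q [-0.5   0.51  2.03 -0.    0.6   0.87]
shift tool m [ 0.     -0.0002  0.0012]
turn 0.0 then q6 approx 0.87
9592 egg in tool frame [93.4 -1.5 59.4]
80 y -29.9 128.3 mid 49.2 z 49.7
93 y -30.3 128.4 mid 49.1 z 49.9
106 y -30.4 128.2 mid 48.9 z 49.9
```

View pics/w8.png

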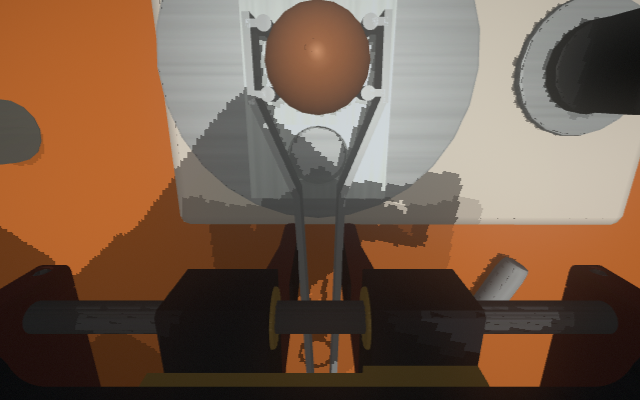

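Call:
send_rows(
  rows=[
    [0,0,-0.004,0,-1],
    [0,0,-0.008,0,-1],
    [0,0,-0.01,0,-1],
    [0,0,-0.01,0,-1],
    [0,0,-0.01,0,-1],
  ],
)

```text
t: 18.7
ee_pos: [431.2, -221.7, 172.9]
orientation: [3.126, 0.31, 0.001]
ft_force: [-0.4, -0.4, -2.8]
width: 20.8
```

```bash
python3 eg.py w9
```

```text
TCP [ 431.2 -221.7  172.9] ori [3.126e+00 3.100e-01 1.000e-03] tool y dir -1.373 t 18.7 w 20.8 q [-0.5   0.43  2.02 -0.    0.69  0.87]
shift tool m [-0.0001 -0.0003  0.0444]
turn 0.0 then q6 approx 0.87
9647 egg in tool frame [93.5 -1.6 60. ]
80 y -30.1 27.2 mid -1.4 z 50.4
93 y -30.5 27.0 mid -1.7 z 46.9
106 y -30.5 26.8 mid -1.8 z 50.4
```

Egg rises with the tongs; continue to about 105 mm.

Call:
send_rows(
  rows=[
    [0,0,-0.012,0,-1],
    [0,0,-0.013,0,-1],
    [0,0,-0.013,0,-1],
    [0,0,-0.012,0,-1],
    [0,0,-0.008,0,-1],
  ],
)

```text
t: 19.25
ee_pos: [431.4, -221.8, 231.2]
orientation: [3.125, 0.31, 0.002]
ft_force: [0.6, -0.1, -1.4]
width: 20.7
```

Call:
send_rows(
  rows=[
    [0,0,-0.004,0,-1],
    [0,0,0,0,-1],
    [0,0,0,0,-1],
    [0,0,0,0,-1],
  ],
)

```text
t: 19.65
ee_pos: [430.8, -221.5, 233.1]
orientation: [-3.126, -0.31, 0.001]
ft_force: [1.0, 1.0, -1.9]
width: 20.7
```

```bash
python3 eg.py w10; python3 -c "
from h import *
im=grab('scene','s10');cv2.imwrite('pics/c10.png',cv2.resize(im['color'][60:330,130:450],None,fx=2.2,fy=2.2))"
```

```text
TCP [ 430.8 -221.5  233.1] ori [-3.126e+00 -3.100e-01  1.000e-03] tool y dir -1.373 t 19.65 w 20.7 q [-0.5   0.32  1.99  0.    0.83  0.87]
shift tool m [4.000e-04 1.000e-04 1.046e-01]
turn -0.0 then q6 approx 0.87
9298 egg in tool frame [93.5 -1.6 60.1]
80 y -30.2 27.2 mid -1.5 z 50.4
93 y -30.4 27.1 mid -1.7 z 46.4
106 y -30.4 27.0 mid -1.7 z 50.5
```

View pics/c10.png

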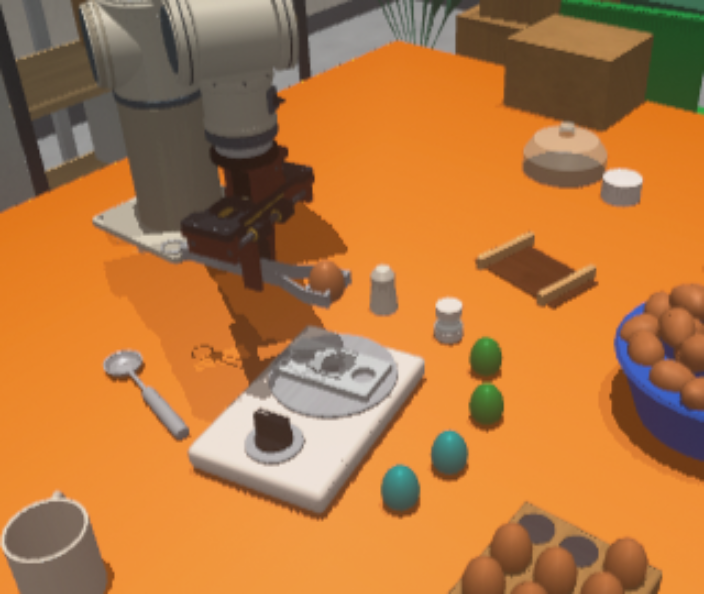

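View pics/w10.png

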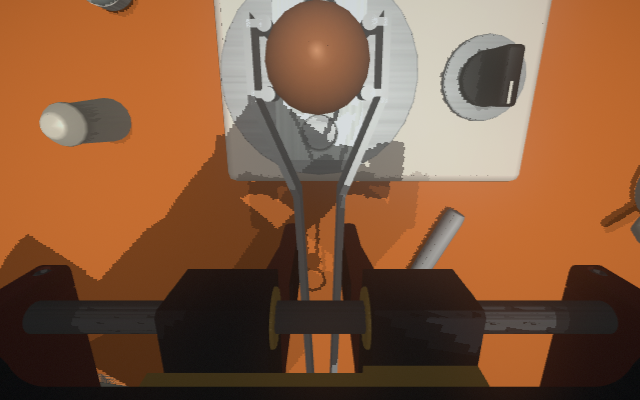

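```bash
python3 -c "
from workcell import ctrl
print(ctrl.close_job())"
```

```text
the job is handed in; nothing more can be done
None
```

The dial is off and the egg is held about 10 cm above the rack in the tongs. I handed the job in at about 19.7 s of the 61 s allowed.

- **Dial:** It started at about 0.81 rad. I turned it anticlockwise until it met the end stop, where the wrist moment rose to 0.8 N m. In the next picture the bar lay at 11.4° and the boiler at 11.3°, so it is at off to within measurement.
- **Tongs:** I gripped them at their balance point, squeezed to 36 mm. They stayed level while I carried them over the egg.
- **Egg:** I closed the tongs on the egg in the boiler's rack, with the egg between the four ribs. I then raised it to z ≈ 173 mm, up from about 70.5 mm, a lift of about 103 mm. It did not shift in the jaws during the second part of the lift.
- **Other things:** They look unmoved in the last scene and wrist pictures; I did not measure them. The force readings stayed below 7 N.

Two readings disagreed slightly with what I expected:

- With the egg held, the gripper opening settled at 20.7 mm instead of the quoted 22 mm. Empty tongs would read 11 mm.
- The wooden bars put the tongs' centreline about 5 mm to one side of where the tongs themselves showed it, so I used the tongs' own outline.

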